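Eject the strainer disc from its ring and hang it on the slanted drying peg

ROBOT

A 6-joint arm with a two-finger parallel gripper is mounted at the origin on the work surface; the furniture and walls round the work are solid. World frame = base frame: x ahead of the robot, y to its left, z up, the work surface at z = 0. Lengths are in m, angles in degrees, forces in N, time in s.
With the tool pointing down it reaches from about 0.375 to 0.9 m from the base axis. Payload 3.1 kg.
Tool frame: the origin (TCP) lies where the fingers leave the gripper's body, on its centre line; the fingertips stand 70 mm ahead of it and the grasp point (between the pads) lies 51 mm ahead of it; z points along the fingers, y is the line along which they close (so a half turn about z gives the same grasp; the last joint's range is limited). The gripper opens to 87 mm and grips with 3 to 60 N. Pads are 19 mm wide; open, the fingers measure 117 mm over their backs; the gripper's body (75 mm by 190 mm) begins 51 mm behind the grasp point.
Start: joints at [62.481, 30.224, 82.088, -0, 67.689, -10.227], TCP at [0.186, 0.597, 0.292] pointing down, gripper open.
Joint ranges: [-176.69, 176.69], [-43.24, 126.21], [12.49, 139.97], [-82, 262], [0, 151.66], [-163.58, 163.58]. Speed limits (degrees/s): [159.86, 159.86, 180, 180, 180, 180].

INTERFACE

Orientations are given as a 3x3 rotation matrix whose columns are the frame's x, y, z axes.
In Python, from rig import readout, capture, calibration, bot, look_for gives the robot as it stands. The module is installed in compiled form; this text tells all that it offers.
- The arm moves only by the shell command python3 -m pendant 'ROWS'. ROWS is JSON, a list of rows, each a list of 7 numbers: the shift along the tool's x, y, z normalised to -1 to 1, where 1 is 200 mm, then the turn, a rotation vector about the tool's x, y, z normalised to -1 to 1, where 1 is 180 degrees, then the closure, from -1 (fully open) to 1 (shut). In form: [[dx, dy, dz, ax, ay, az, grip], ...]. A call has 1 to 8 rows; each row is the pose to reach, as a shift and turn from the pose commanded when the call began, along the tool's axes at that moment, turning the shorter way round; what a row does not reach only later rows make up. A row lasts 1/10 s, in which the tool goes at most 50 mm and 8.59 degrees, less where a joint would pass 70% of its speed; a pose out of reach is approached as far as the arm can. A call with a number of a shift or a turn outside -1 to 1 is refused whole. A call with a gripper value outside its range is refused whole. The fingers move at their own pace and stop on an object; the grip force is fixed at half the most. Time passes only in rows, so rows that repeat a pose let the fingers close. It gives the time, the measured TCP pose, the force, the opening and the grip force at its end, in the units of the state.
- readout.read_state(): the state, without advancing time (a new reading comes with each control period).
- capture(name): name is "scene" or "top" or "wrist"; returns (picture, depth): 384x512x3 uint8, red, green, blue; 384x512 float32, m along the optical axis (not along the pixel's ray), 0 where there is no reading.
- calibration(name): a dict with "mtx" (3x3 intrinsics, pixels), "T" (4x4, takes a point from camera to world coordinates); the wrist camera has in their place "mount" (4x4, takes a point from camera to tool coordinates, whose origin is the TCP and whose axes are the flange's). Camera axes: x right, y down, z forward; pixel columns grow to the right and rows downward; lengths in m; the calibration is good to about 2 mm. A picture is of the moment at which its call begins: read the wrist's pose just before it. calibration takes no time and is no camera call.
- bot.hand_in(): hands the job in; it is judged then, once.
Trained networks look in the newest picture that a camera, given by its name, has taken for a name from the list of things; names that differ only in an ending like _2 or _b are one class to them, and where a whole thing is asked for, a point or a joint stands for the part that bears it (a point fixed in the world has none). Each returns a list of dicts, best first, with "conf" (0 to 1); they miss things now and then, are a little off and sometimes report something else, mostly with a low value. They report only what shows in the picture. A call takes as long as a camera call. They do not tell look-alikes from the thing itself.
- look_for(thing, camera): "extent" ([left, top, right, bottom] in pixels, round what is visible of it).
The state is a dict: "time_s": time; "joint_positions": joint angles; "qvel": joint speeds; "tau": joint torques, N m; "position": TCP position; "tcp_rot": TCP orientation; "force": force on the tool from outside, world axes, zero at the start; "moment": the same for the moment, N m; "opening": opening from 0.0 (shut) to 1.0 (fully open); "grasp_force": force on a finger pad.
Only numpy, scipy, OpenCV 4.12 (cv2) and the standard library are available. Lean on these libraries where they do the work, as an engineer would, in place of code of your own. Each camera call takes 0.05 s, during which the arm holds its last target. There are 200 camera calls.

TASK

After decanting, take out the strainer: press the red lever paddle all the way down so that the plunger pushes the loose strainer disc up out of its ring, then lift the disc off from above and hang it by its centre hole on the slanted drying peg, slid all the way down against the collar. After that push the plunger fully back down, and let go of everything. Do not drop the disc, and leave the corks and the bung where they stand.

Things in the scene. Friction and masses are not known exactly. Their poses are not given: they have to be found in the camera images.
- strainer_center (a point): centre (half-way up) of the loose strainer disc: flat metal disc with dark perforations, diameter 56 mm, 8 mm thick, 18 mm centre hole, about 60 g; z is its axis. At the start it lies in the steel ring, its top 4 mm below the rim, loose on an inner lip; once pushed up it can be gripped by its edge across 56 mm.
- ring_top (a point): centre of the top rim of the steel ring (inner diameter 60 mm, outer 74 mm, rim 95 mm above the counter) on the fixed ejector stand (dark wooden base 100 x 150 mm, three thin legs). z up; the lever sticks out from under the ring along -y, its pivot 70 mm from the ring's axis and 60 mm above the counter.
- paddle (a point): middle of the upper face of the red paddle (38 x 40 mm) at the lever's outer end, about 160 mm from the ring's axis; about 93 mm above the counter at the start, 36 mm when fully pressed (it swings about the pivot, 5 mm sideways at most). Pressing takes about 4 to 6 N; the lever stays where it is left. The point moves with the lever.
- plunger_top (a point): top of the centring stub (diameter 12 mm, 4 mm tall) on the black plunger head (diameter 36 mm), on the ring's axis under the disc. 86 mm above the counter when down (9 mm below the ring's rim), 131 mm when up; the raised disc lies flat on the head, its underside 32 mm above the rim. Can be pushed down from above through the empty ring with about 5 N.
- plunger (a joint): height of the plunger: 0 fully down (start), 0.045 m fully up. Geared to the lever, so pressing the paddle raises it and pushing it down raises the paddle; it stays where it is left.
- lever (a joint): lever angle: 0 paddle up (start), 0.64 rad paddle fully pressed.
- peg: steel drying peg, a round bar of 12 mm diameter on a fixed stand (round dark base 90 mm across, thin post). Origin: on the peg's axis at the upper face of its collar (diameter 32 mm, about 86 mm above the counter). z runs up along the peg to the round tip, 55 mm away, leaning 30 degrees from vertical roughly to the left and away; y is level. A disc hung home has its centre 4 mm up z.
- cork_a: mushroom-shaped used cork, 33 mm in diameter, 48 mm tall, standing; origin at its foot. Leave alone.
- cork_b: a second such cork. Leave alone.
- bung: turned beech barrel bung, 50 mm in diameter, 35 mm tall; origin at its foot. Leave alone.
Things that resemble listed ones, but are neither listed nor needed, are in the scene too. Of the things shaped like the part that bears strainer_center, the aluminium one is meant.

How it is judged (in metres and radians):
On the way, in this order (a step that is already met when the one before it is completed fails the run):
1. the plunger is up (at least 38 mm) and the disc lies on it, raised out of the ring over the ring's centre (value of joint plunger above 0.038 m and horizontal distance between strainer_center and ring_top below 0.012 m and z of strainer_center in the frame of ring_top above 0.027 m and angle between strainer_center's own z axis and vertical below 0.2 rad), for 0.2 s.
2. the disc is lifted off the plunger in the gripper, at least 15 mm clear of it (distance between strainer_center and plunger_top above 0.015 m and height (world z) of strainer_center above 0.1 m and contact force between the fingers and anything else above 0.5 N), for 0.1 s.
3. the disc hangs on the peg, home against the collar (centre 1 to 8 mm up the peg and within 10 mm of the peg's origin, square to it within 0.2 rad) (z of strainer_center in the frame of peg between 0.001 and 0.008 m and distance between strainer_center and peg below 0.01 m and angle between the z axis of strainer_center and the z axis of peg, either way round below 0.2 rad), for 0.2 s.
4. the plunger is pushed back down (within 5 mm of its lowest) (value of joint plunger below 0.005 m), for 0.2 s.
At the end, for the whole second after the job is handed in: The disc hangs at rest on the drying peg against the collar (centre 1 to 8 mm up the peg from the collar face, at most 10 mm from the peg's origin, square to the peg within 0.2 rad), the plunger is within 5 mm of fully down and still, and corks and bung are where they were (all of step 3 and value of joint plunger below 0.005 m and velocity of joint plunger below 0.01 m/s); the robot touches nothing.
It fails at once if the disc is dropped (its centre falls below 50 mm above the counter) (height (world z) of strainer_center below 0.05 m).
It fails at once if a cork or the bung is moved by more than 25 mm or tipped over (distance of any of cork_a, cork_b, bung from where it was at the start of the episode above 0.025 m or angle between any of cork_a, cork_b, bung's own z axis and vertical above 0.5 rad).
It also fails if it takes over 64 s, if anything falls off the work surface, if the arm or the gripper's body presses on something with over 40 N, if the wrist force passes 120 N, or if a joint passes its speed limit or range.

## Working session

There is one attempt and no reset: what is moved stays moved. The work goes in short steps, Python scripts to look and compute and a shell command to move; the robot and the scene stay as the last step left them, time stands still between calls to the robot, and variables do not carry over. Pictures are saved under pics/ and viewed, at most 10 in all, crops included, and the job is handed in when it is done.

```bash
mkdir -p pics; cat > h.py <<'E'
import numpy as np, cv2
from rig import readout, capture, calibration, bot, look_for
def world(cam,u,v,d,st=None):
    c=calibration(cam);K=np.array(c["mtx"])
    p=np.stack([(u-K[0,2])/K[0,0]*d,(v-K[1,2])/K[1,1]*d,d],-1)
    if "T" in c: T=np.array(c["T"])
    else:
        B=np.eye(4);B[:3,:3]=st["tcp_rot"];B[:3,3]=st["position"];T=B@np.array(c["mount"])
    return p@T[:3,:3].T+T[:3,3]
def cloud(cam):
    st=readout.read_state();im,d=capture(cam)
    v,u=np.mgrid[:384,:512]
    return im,d,world(cam,u,v,d,st),st
def save(n,im): cv2.imwrite("pics/"+n,im[:,:,::-1])
E
python3 - <<'E'
from h import *
ims=[]
for c in("scene","top"):
    im,d,P,st=cloud(c);ims.append(im);np.savez(c+".npz",im=im,d=d,P=P)
    for t in("strainer_center","ring_top","paddle","peg","cork_a","bung"):
        for r in look_for(t,c)[:3]:
            e=r["extent"];u=int((e[0]+e[2])/2);v=int((e[1]+e[3])/2)
            print(c,t,round(r["conf"],2),np.round(e),P[min(v,383),min(u,511)].round(3))
save("s.png",cv2.resize(ims[0],(800,600)));save("t.png",cv2.resize(ims[1],(800,600)))
print(st)
E
```

```text
scene strainer_center 0.95 [119. 220. 148. 241.] [ 0.568  0.112 -0.002]
scene strainer_center 0.78 [144. 252. 172. 275.] [ 0.467  0.103 -0.002]
scene strainer_center 0.74 [176. 178. 204. 198.] [ 0.54  -0.016  0.083]
scene ring_top 0.63 [165. 140. 257. 241.] [ 0.535 -0.059  0.054]
scene paddle 0.83 [194. 142. 257. 208.] [ 0.544 -0.102  0.067]
scene peg 0.71 [315. 128. 328. 148.] [ 0.502 -0.322  0.1  ]
scene peg 0.51 [310. 216. 327. 234.] [ 0.348 -0.204  0.043]
scene cork_a 0.68 [210. 262. 227. 286.] [0.356 0.023 0.041]
scene cork_a 0.63 [311. 212. 329. 236.] [ 0.348 -0.206  0.042]
scene bung 0.88 [248. 236. 272. 264.] [ 0.365 -0.074  0.035]
top strainer_center 0.85 [159. 148. 182. 168.] [ 0.571  0.105 -0.002]
top strainer_center 0.7 [198. 157. 223. 178.] [ 0.528 -0.006  0.083]
top strainer_center 0.68 [159. 189. 178. 211.] [ 0.463  0.106 -0.005]
top ring_top 0.92 [194. 146. 286. 194.] [ 0.526 -0.076  0.066]
top ring_top 0.45 [342. 169. 355. 184.] [ 0.504 -0.325  0.113]
top paddle 0.89 [227. 148. 288. 168.] [ 0.577 -0.117 -0.002]
top paddle 0.6 [192. 232. 209. 244.] [0.364 0.017 0.044]
[... 333 characters left out ...]
.56800618e-03,
        6.76883213e+01, -1.02265827e+01]), 'qvel': array([ 0.02294174, -0.12049397, -0.07424696, -0.03881835, -0.01803711,
       -0.05927463]), 'tau': array([ 4.00867411e-04, -4.39503121e+01, -1.76593906e+01,  6.32609474e-02,
        5.39679243e-02, -8.51392497e-05]), 'position': array([0.18567139, 0.59662244, 0.29198735]), 'tcp_rot': array([[-9.54806583e-01,  2.97227747e-01, -2.34055623e-04],
       [ 2.97227830e-01,  9.54806453e-01, -5.04062180e-04],
       [ 7.36565535e-05, -5.50849733e-04, -9.99999846e-01]]), 'force': array([-0.32263359,  0.21991597,  0.01094939]), 'moment': array([-0.00497909, -0.00661884,  0.00373121]), 'grasp_force': 0.0, 'opening': 1.0015462013826706}
```

View pics/s.png

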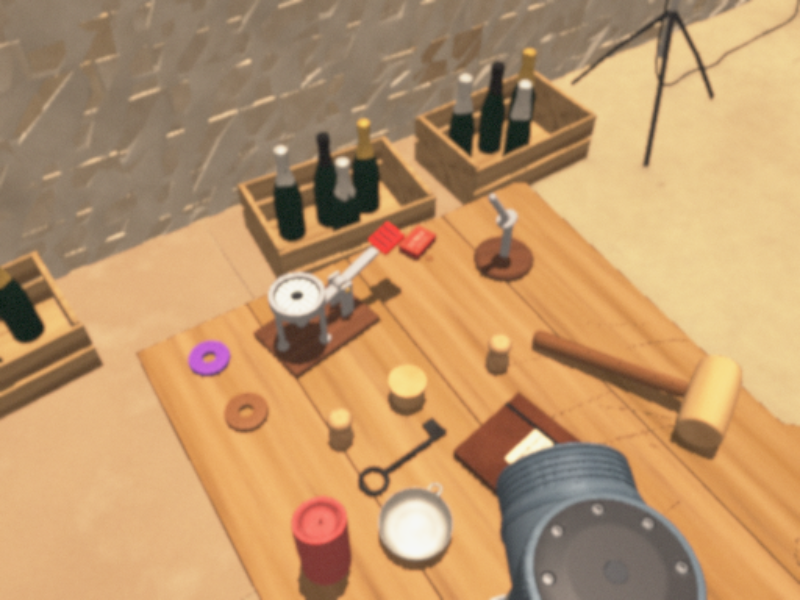

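View pics/t.png

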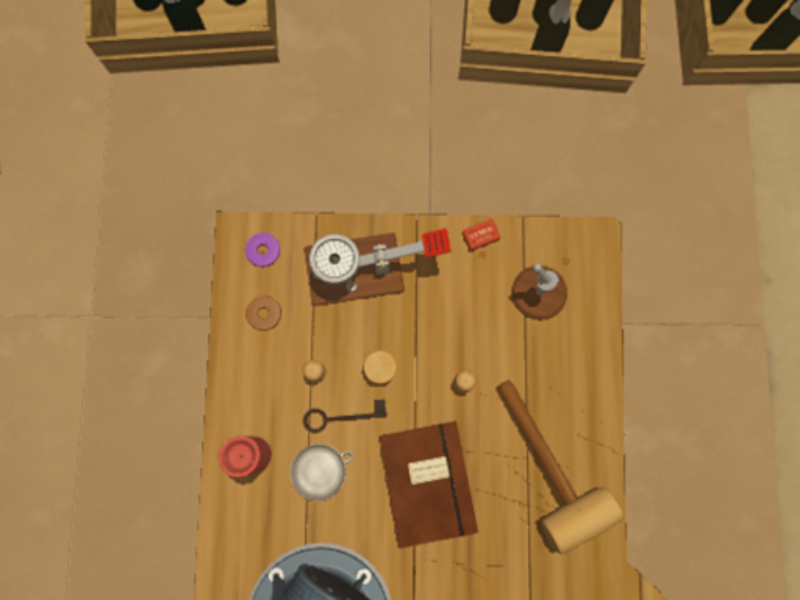

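The ring is at scene (297,290) and top (334,258) in the enlarged pictures. The red paddle is at top (436,243), with a red matchbox decoy at (481,235). The peg stands at (545,280), and the purple and copper discs lie on the counter. Next I'll measure these.

```bash
python3 - <<'E'
from h import *
from scipy.optimize import least_squares
for c in("scene","top"):
    f=np.load(c+".npz");im=f["im"].astype(int);P=f["P"];ok=f["d"]>0
    def near(x,y,r): return ok&(np.hypot(P[...,0]-x,P[...,1]-y)<r)
    m=near(.535,-.01,.055)&(P[...,2]>.09)&(P[...,2]<.102);q=P[m]
    s=least_squares(lambda p:np.maximum(np.hypot(q[:,0]-p[0],q[:,1]-p[1])-.037,0)+np.maximum(.030-np.hypot(q[:,0]-p[0],q[:,1]-p[1]),0),q[:,:2].mean(0),loss="soft_l1",f_scale=.002)
    print(c,"ring",s.x.round(4),len(q),q[:,2].mean().round(4),s.cost)
    red=(im[...,0]>150)&(im[...,1]<90)&(im[...,2]<90)&near(.56,-.15,.1)&(P[...,2]>.06);q=P[red]
    print("paddle",q.mean(0).round(4),len(q),q.min(0).round(3),q.max(0).round(3))
    m=near(.5,-.33,.07)&(P[...,2]>.02)
    q=P[m];q=q[q[:,2].argsort()]
    for a in np.arange(.03,.15,.01):
        k=q[(q[:,2]>=a)&(q[:,2]<a+.01)]
        if len(k):print("peg",round(a,2),len(k),k.mean(0).round(4),np.ptp(k,axis=0).round(3))
E
```

```text
scene ring [ 0.5328 -0.0117] 532 0.0926 0.00346939162962871
paddle [ 0.5581 -0.1653  0.092 ] 261 [ 0.539 -0.185  0.082] [ 0.58  -0.145  0.1  ]
peg 0.03 19 [ 0.4999 -0.3343  0.0355] [0.012 0.012 0.009]
peg 0.04 17 [ 0.5005 -0.3343  0.0448] [0.012 0.01  0.009]
peg 0.05 22 [ 0.5    -0.3348  0.0548] [0.015 0.011 0.01 ]
peg 0.06 18 [ 0.4997 -0.3343  0.065 ] [0.011 0.012 0.01 ]
peg 0.07 12 [ 0.5023 -0.3281  0.0767] [0.026 0.022 0.009]
peg 0.08 70 [ 0.5019 -0.3311  0.0854] [0.027 0.025 0.01 ]
peg 0.09 39 [ 0.5007 -0.3353  0.0932] [0.02  0.027 0.009]
peg 0.1 21 [ 0.5048 -0.3223  0.1043] [0.008 0.014 0.008]
peg 0.11 22 [ 0.5069 -0.3172  0.1152] [0.008 0.016 0.009]
peg 0.12 27 [ 0.5105 -0.3112  0.1254] [0.012 0.016 0.009]
peg 0.13 14 [ 0.5132 -0.3095  0.1327] [0.01  0.008 0.005]
top ring [ 0.5283 -0.013 ] 487 0.0931 0.003527097451752846
paddle [ 0.5571 -0.1672  0.0928] 201 [ 0.538 -0.186  0.082] [ 0.579 -0.146  0.103]
peg 0.03 7 [ 0.4968 -0.3344  0.0337] [0.009 0.008 0.009]
peg 0.04 3 [ 0.4958 -0.3333  0.0443] [0.004 0.004 0.005]
peg 0.05 1 [ 0.4937 -0.3369  0.0507] [0. 0. 0.]
peg 0.07 4 [ 0.5017 -0.3237  0.0788] [0.015 0.007 0.001]
peg 0.08 58 [ 0.4997 -0.3323  0.0857] [0.03  0.025 0.01 ]
peg 0.09 45 [ 0.4992 -0.339   0.0927] [0.024 0.024 0.008]
peg 0.1 13 [ 0.5024 -0.3271  0.1038] [0.007 0.011 0.01 ]
peg 0.11 13 [ 0.5042 -0.3206  0.1147] [0.005 0.015 0.01 ]
peg 0.12 15 [ 0.5074 -0.3157  0.1246] [0.009 0.018 0.01 ]
peg 0.13 20 [ 0.5113 -0.3101  0.1329] [0.01  0.012 0.006]
```

```bash
cat >> h.py <<'E'
from scipy.spatial.transform import Rotation as Rn
def down(yaw):  # tool z down, tool y at yaw (deg) in world
    a=np.radians(yaw);y=np.array([np.cos(a),np.sin(a),0]);z=np.array([0,0,-1.])
    return np.stack([np.cross(y,z),y,z],1)
def plan(p,R,p0=None,R0=None):
    if p0 is None: st=readout.read_state();p0=st["position"];R0=st["tcp_rot"]
    p=np.array(p,float);p0=np.array(p0,float)
    for i in range(6):
        d=R0.T@(p-p0)/.2;r=Rn.from_matrix(R0.T@R).as_rotvec()/np.pi
        n=max(np.abs(d).max(),np.linalg.norm(d)*.2/.38,np.linalg.norm(r)*180/68,1)
        d/=n;r/=n
        print("call",i,d.round(4),r.round(4),"rows",round(max(np.linalg.norm(d)*4,np.linalg.norm(r)*180/8.59),1))
        p0=p0+R0@d*.2;R0=R0@Rn.from_rotvec(r*np.pi).as_matrix()
        if n==1:break
E
python3 - <<'E'
from h import *
plan([.557,-.166,.26],down(10))
print(calibration("wrist"))
E
```

```text
call 0 [-0.9406 -1.      0.0522] [ 0.     -0.      0.1128] rows 5.5
call 1 [-1.     -0.4977  0.0425] [ 0.     -0.      0.0917] rows 4.5
call 2 [-1.     -0.1753  0.0386] [ 0.     -0.      0.0834] rows 4.1
call 3 [-0.7336  0.065   0.028 ] [ 0.     -0.      0.0605] rows 2.9
{'mtx': array([[286.49688339,   0.        , 256.59578868],
       [  0.        , 286.49688339, 190.5771278 ],
       [  0.        ,   0.        ,   1.        ]]), 'mount': array([[-1.74519588e-04, -9.61122141e-01, -2.76123522e-01,
         7.67352666e-02],
       [ 9.99999983e-01, -1.52047902e-04, -1.02790880e-04,
         7.77306229e-04],
       [ 5.68105888e-05, -2.76123536e-01,  9.61122151e-01,
        -9.26820971e-02],
       [ 0.00000000e+00,  0.00000000e+00,  0.00000000e+00,
         1.00000000e+00]])}
```

```bash
python3 -m pendant '[[-0.94,-1,0.052,0,0,0.113,-1],[-0.94,-1,0.052,0,0,0.113,-1],[-0.94,-1,0.052,0,0,0.113,-1],[-0.94,-1,0.052,0,0,0.113,-1],[-0.94,-1,0.052,0,0,0.113,-1],[-0.94,-1,0.052,0,0,0.113,-1]]' && python3 -m pendant '[[-1,-0.5,0.042,0,0,0.092,-1],[-1,-0.5,0.042,0,0,0.092,-1],[-1,-0.5,0.042,0,0,0.092,-1],[-1,-0.5,0.042,0,0,0.092,-1],[-1,-0.5,0.042,0,0,0.092,-1],[-1,-0.5,0.042,0,0,0.092,-1]]' && python3 -m pendant '[[-1,-0.175,0.039,0,0,0.083,1],[-1,-0.175,0.039,0,0,0.083,1],[-1,-0.175,0.039,0,0,0.083,1],[-1,-0.175,0.039,0,0,0.083,1],[-1,-0.175,0.039,0,0,0.083,1]]' && python3 -m pendant '[[-0.73,0.065,0.028,0,0,0.06,1],[-0.73,0.065,0.028,0,0,0.06,1],[-0.73,0.065,0.028,0,0,0.06,1],[-0.73,0.065,0.028,0,0,0.06,1],[-0.73,0.065,0.028,0,0,0.06,1],[-0.73,0.065,0.028,0,0,0.06,1]]'
python3 - <<'E'
from h import *
im,d,P,st=cloud("wrist");save("w1.png",im);np.savez("w1.npz",im=im,d=d,P=P)
im=im.astype(int)
red=(im[...,0]>150)&(im[...,1]<90)&(im[...,2]<90)&(P[...,2]>.06)&(d>0)&(np.hypot(P[...,0]-.557,P[...,1]+.166)<.05)
q=P[red];print("paddle",q.mean(0),len(q),q.min(0),q.max(0))
plan([.557,-.166,.17],down(10))
E
```

```text
time_s: 1.3
position: [0.3065, 0.3469, 0.2819]
tcp_rot: [[-0.791, 0.612, -0.0], [0.612, 0.791, -0.001], [-0.001, -0.001, -1.0]]
force: [0.5, 0.2, -0.6]
opening: 1.001
grasp_force: 0.0
time_s: 1.9
position: [0.4052, 0.1461, 0.2737]
tcp_rot: [[-0.581, 0.814, 0.002], [0.814, 0.581, -0.0], [-0.001, 0.001, -1.0]]
force: [0.1, -0.6, 1.0]
opening: 0.996
grasp_force: 0.0
time_s: 2.4
position: [0.4955, -0.0381, 0.266]
tcp_rot: [[-0.352, 0.936, 0.005], [0.936, 0.352, -0.003], [-0.004, 0.004, -1.0]]
force: [0.2, 0.2, 1.0]
opening: 0.63
grasp_force: 0.0
time_s: 3.0
position: [0.555, -0.1635, 0.2597]
tcp_rot: [[-0.176, 0.984, -0.002], [0.984, 0.176, 0.002], [0.002, -0.002, -1.0]]
force: [-0.1, 0.8, 0.4]
opening: 0.083
grasp_force: 0.0
paddle [ 0.560743   -0.17659676  0.09671779] 433 [ 0.53959642 -0.18704219  0.08465359] [ 0.57772519 -0.14453669  0.09998989]
call 0 [-0.0148  0.0082  0.4494] [-0.0005 -0.0005  0.001 ] rows 1.8
```

View pics/w1.png

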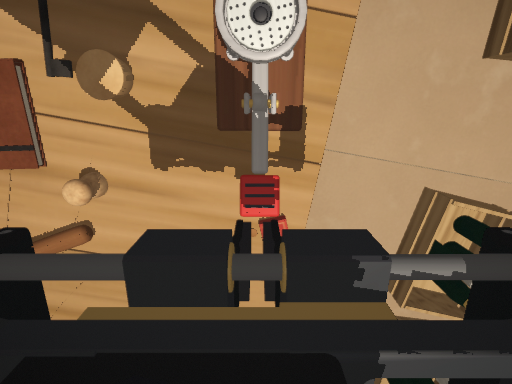

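```bash
python3 -m pendant '[[-0.02,0.01,0.2,0,0,0,1],[-0.02,0.01,0.4,0,0,0,1],[-0.02,0.01,0.45,0,0,0,1],[-0.02,0.01,0.5,0,0,0,1],[-0.025,0.01,0.55,0,0,0,1],[-0.03,0.01,0.6,0,0,0,1],[-0.03,0.01,0.65,0,0,0,1]]' && python3 -m pendant '[[0,0,0.04,0,0,0,1],[0,0,0.08,0,0,0,1],[0,0,0.115,0,0,0,1],[0,0,0.125,0,0,0,1],[0,0,0.135,0,0,0,1],[0,0,0.135,0,0,0,1]]'
python3 - <<'E'
from h import *
im,d,P,st=cloud("scene")
m=(d>0)&(np.hypot(P[...,0]-.531,P[...,1]+.012)<.033)&(P[...,2]>.07)
print("top z",np.percentile(P[m][:,2],[5,25,50,75,95]),m.sum())
E
```

```text
time_s: 3.75
position: [0.5591, -0.1718, 0.1318]
tcp_rot: [[-0.176, 0.984, 0.001], [0.984, 0.176, -0.002], [-0.002, 0.001, -1.0]]
force: [-4.6, -2.4, 7.1]
opening: 0.007
grasp_force: 3.3
time_s: 4.35
position: [0.5597, -0.1709, 0.108]
tcp_rot: [[-0.175, 0.984, 0.002], [0.984, 0.175, -0.001], [-0.001, 0.002, -1.0]]
force: [-5.2, 2.0, 22.0]
opening: 0.004
grasp_force: 10.1Traceback (most recent call last):
  File "<stdin>", line 4, in <module>
    return _quantile_unchecked(
        a, q, axis, out, overwrite_input, method, keepdims, weights)
    return _ureduce(a,
                    func=_quantile_ureduce_func,
    ...<5 lines>...
                    overwrite_input=overwrite_input,
                    method=method)
    r = func(a, **kwargs)
    result = _quantile(arr,
                       quantiles=q,
    ...<2 lines>...
                       out=out,
                       weights=wgt)
    slices_having_nans = np.isnan(arr[-1, ...])
                                  ~~~^^^^^^^^^
IndexError: index -1 is out of bounds for axis 0 with size 0
```

```bash
python3 -m pendant '[[0,0,-0.1,0,0,0,1],[0,0,-0.3,0,0,0,1],[0,0,-0.5,0,0,0,-1],[0,0,-0.7,0,0,0,-1],[0,0,-0.85,0,0,0,-1]]' && python3 -m pendant '[[-1,-0.47,0,0,0,0,-1],[-1,-0.47,0,0,0,0,-1],[-1,-0.47,0,0,0,0,-1],[-1,-0.47,0,0,0,0,-1],[-1,-0.47,0,0,0,0,-1],[-1,-0.47,0,0,0,0,-1],[-1,-0.47,0,0,0,0,-1]]'
python3 - <<'E'
from h import *
im,d,P,st=cloud("scene")
m=(d>0)&(np.hypot(P[...,0]-.531,P[...,1]+.012)<.033)&(P[...,2]>.07)
print("top z",np.percentile(P[m][:,2],[5,25,50,75,95]),m.sum())
im,d,P,st=cloud("wrist");save("w2.png",im);np.savez("w2.npz",im=im,d=d,P=P)
print(st["position"],st["tcp_rot"])
plan([.540,-.062,.27],down(10))
E
```

```text
time_s: 4.9
position: [0.5603, -0.1715, 0.2777]
tcp_rot: [[-0.175, 0.985, 0.007], [0.985, 0.175, -0.003], [-0.004, 0.006, -1.0]]
force: [-0.2, -0.4, -1.0]
opening: 0.197
grasp_force: 0.0
time_s: 5.6
position: [0.5015, -0.3841, 0.2737]
tcp_rot: [[-0.174, 0.985, 0.001], [0.985, 0.174, 0.0], [0.0, 0.001, -1.0]]
force: [0.2, 0.4, 0.2]
opening: 0.83
grasp_force: 0.0Traceback (most recent call last):
  File "<stdin>", line 4, in <module>
    return _quantile_unchecked(
        a, q, axis, out, overwrite_input, method, keepdims, weights)
    return _ureduce(a,
                    func=_quantile_ureduce_func,
    ...<5 lines>...
                    overwrite_input=overwrite_input,
                    method=method)
    r = func(a, **kwargs)
    result = _quantile(arr,
                       quantiles=q,
    ...<2 lines>...
                       out=out,
                       weights=wgt)
    slices_having_nans = np.isnan(arr[-1, ...])
                                  ~~~^^^^^^^^^
IndexError: index -1 is out of bounds for axis 0 with size 0
```

```bash

python3 - <<'E'
from h import *
im,d,P,st=cloud("wrist");save("w2.png",im);np.savez("w2.npz",im=im,d=d,P=P,pos=st["position"],R=st["tcp_rot"])
m=(d>0)&(np.hypot(P[...,0]-.531,P[...,1]+.012)<.04)
print(m.sum(),P[m][:,2].max() if m.any() else None)
plan([.540,-.062,.27],down(10))
E
```

```text
0 None
call 0 [1.     0.3046 0.0119] [ 0.0001 -0.0002  0.0006] rows 4.2
call 1 [0.5458 0.1651 0.0062] [ 0.     -0.0001  0.0003] rows 2.3
```

View pics/w2.png

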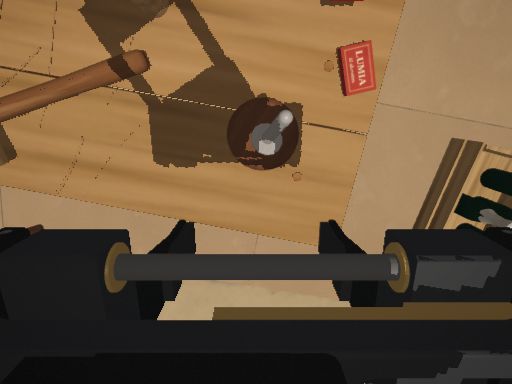

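```bash
python3 -m pendant '[[1,0.3,0.012,0,0,0,-1],[1,0.3,0.012,0,0,0,-1],[1,0.3,0.012,0,0,0,-1],[1,0.3,0.012,0,0,0,-1],[1,0.3,0.012,0,0,0,-1]]' && python3 -m pendant '[[0.55,0.17,0,0,0,0,-1],[0.55,0.17,0,0,0,0,-1],[0.55,0.17,0,0,0,0,-1],[0.55,0.17,0,0,0,0,-1],[0.55,0.17,0,0,0,0,-1]]'
python3 - <<'E'
from h import *
from scipy.optimize import least_squares
im,d,P,st=cloud("wrist");save("w3.png",im);np.savez("w3.npz",im=im,d=d,P=P,pos=st["position"],R=st["tcp_rot"])
m=(d>0)&(np.hypot(P[...,0]-.531,P[...,1]+.012)<.045)&(P[...,2]>.11)
q=P[m];print("disc",len(q),q.mean(0),q.min(0),q.max(0),np.percentile(q[:,2],[10,50,90]))
for c in("w2","scene","top"):
    f=np.load(c+".npz");P=f["P"];m=(f["d"]>0)&(np.hypot(P[...,0]-.505,P[...,1]+.325)<.05)&(P[...,2]>.06);q=P[m]
    def ax(p):
        a,t=p[3],p[4];return np.array([np.sin(t)*np.cos(a),np.sin(t)*np.sin(a),np.cos(t)])
    def sdf(p,Q):
        w=Q-p[:3];s=w@ax(p);r=np.linalg.norm(w-s[:,None]*ax(p),axis=1)
        def cyl(s0,s1,R):
            a=np.maximum(s0-s,s-s1);b=r-R
            return np.minimum(np.maximum(a,b),0)+np.hypot(np.maximum(a,0),np.maximum(b,0))
        peg=np.minimum(cyl(0,49,.006) if 0 else cyl(-.01,.049,.006),np.hypot(np.maximum(s-.049,0),r)-.006+10*(s<.049))
        return np.minimum(peg,cyl(-.008,0,.016))
    q=q[q[:,2]>.08]
    best=min((least_squares(lambda p:np.r_[sdf(p,q)*1000,(p[4]-np.pi/6)*180/np.pi],[.502,-.335,.086,np.radians(a),np.pi/6],loss="soft_l1",x_scale=[.01,.01,.01,.1,.1]) for a in(50,65,80)),key=lambda s:s.cost)
    print(c,len(q),best.x[:3].round(4),np.degrees(best.x[3:]).round(1),best.cost,np.abs(sdf(best.x,q)).mean())
E
```

```text
time_s: 6.2
position: [0.5246, -0.1699, 0.2707]
tcp_rot: [[-0.182, 0.983, -0.002], [0.983, 0.182, 0.004], [0.004, -0.002, -1.0]]
force: [0.3, -0.7, 0.1]
opening: 0.996
grasp_force: 0.0
time_s: 6.7
position: [0.5399, -0.0632, 0.2709]
tcp_rot: [[-0.177, 0.984, 0.001], [0.984, 0.177, -0.001], [-0.001, 0.0, -1.0]]
force: [0.0, 0.7, 0.0]
opening: 1.0
grasp_force: 0.0
disc 33566 [ 0.53487433 -0.03345907  0.28669995] [ 0.4934105  -0.04533752  0.12518633] [0.57473612 0.01412059 0.32292285] [0.13593196 0.3082352  0.31848402]
w2 37749 [ 0.5324 -0.3477  0.3026] [ 10.5 -77.8] 358266.9927025764 0.0102646826765864
scene 193 [ 0.5061 -0.3331  0.0857] [69.6 29. ] 95.87901375664404 0.0009820661487241287
top 164 [ 0.5026 -0.333   0.0864] [68.  29.8] 86.52516967375547 0.001007189647840521
```

View pics/w3.png

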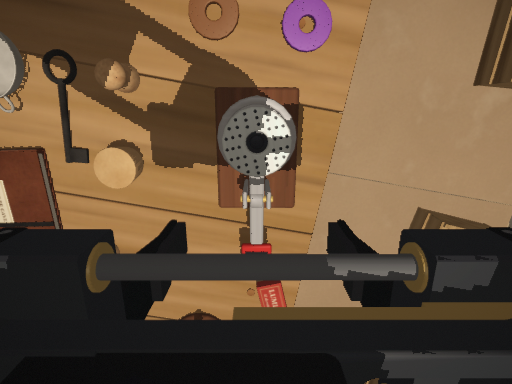

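Disc is raised out of the ring at (257,140), its stub visible in the hole. I'll refit with the gripper masked out.

```bash
cat > fit.py <<'E'
from h import *
from scipy.optimize import least_squares
def ax(p):
    a,t=p[3],p[4];return np.array([np.sin(t)*np.cos(a),np.sin(t)*np.sin(a),np.cos(t)])
def sdf(p,Q):
    w=Q-p[:3];s=w@ax(p);r=np.linalg.norm(w-s[:,None]*ax(p),axis=1)
    def cyl(s0,s1,R):
        a=np.maximum(s0-s,s-s1);b=r-R
        return np.minimum(np.maximum(a,b),0)+np.hypot(np.maximum(a,0),np.maximum(b,0))
    return np.minimum(np.minimum(cyl(-.01,.049,.006),np.hypot(np.maximum(s-.049,0),r)-.006+10*(s<.049)),cyl(-.008,0,.016))
def pegfit(P,d,fix=False):
    m=(d>0)&(np.hypot(P[...,0]-.505,P[...,1]+.325)<.05)&(P[...,2]>.08)&(P[...,2]<.145);q=P[m]
    s=least_squares(lambda p:np.r_[sdf(p,q)*1000,(p[4]-np.pi/6)*180/np.pi*3],[.502,-.335,.086,1.15,np.pi/6],loss="soft_l1",x_scale=[.01,.01,.01,.1,.1])
    return s.x,len(q),np.abs(sdf(s.x,q)).mean()
def discfit(P,d,zc=.1):
    m=(d>0)&(np.hypot(P[...,0]-.531,P[...,1]+.012)<.045)&(P[...,2]>.13-.004)&(P[...,2]<.145)
    q=P[m];(x,y),r=cv2.minEnclosingCircle((q[:,:2]*1000).astype(np.float32))
    return q[:,:2].mean(0),(x,y,r),np.median(q[:,2]),len(q)
E
python3 - <<'E'
from fit import *
f=np.load("w2.npz");x,n,e=pegfit(f["P"],f["d"]);print(x[:3].round(4),np.degrees(x[3:]).round(1),n,e)
f=np.load("w3.npz");print(discfit(f["P"],f["d"]));st=readout.read_state();print(st["joint_positions"].round(1))
P=f["P"];m=(f["d"]>0)&(np.hypot(P[...,0]-.531,P[...,1]+.012)<.045)&(P[...,2]<.145)&(P[...,2]>.11)
q=P[m];s=least_squares(lambda p:np.maximum(np.hypot(q[:,0]-p[0],q[:,1]-p[1])-.028,0)*1000,[.531,-.012],loss="soft_l1");print(s.x)
# dark hole: stub
im=f["im"].astype(int);v,u=np.mgrid[:384,:512];h=(im.sum(2)<130)&(np.hypot(u-257,v-141)<16)
uv=np.array([u[h].mean(),v[h].mean()]);print("hole",uv,h.sum(),"world@z.135",end=" ")
K=calibration("wrist");M=np.array(K["mtx"]);B=np.eye(4);B[:3,:3]=f["R"];B[:3,3]=f["pos"];T=B@np.array(K["mount"])
r=T[:3,:3]@np.linalg.inv(M)@np.r_[uv,1];o=T[:3,3];print(o+r*(.135-o[2])/r[2])
E
```

```text
[ 0.5023 -0.3328  0.0867] [68.1 29.8] 1072 0.0003793243368099455
(array([ 0.53021067, -0.01266895]), (530.3677368164062, -13.434887886047363, 27.878990173339844), np.float64(0.1350665674315915), 3810)
[-18.5  25.5  95.2  -0.1  59.2 -28.6]
[ 0.53027401 -0.01338448]
hole [256.41076487 142.07932011] 353 world@z.135 [ 0.53033704 -0.01314435  0.135     ]
```

```bash
python3 - <<'E'
from h import *
plan([.5303,-.0132,.192],down(10))
E
```

```text
call 0 [ 0.259  -0.0033  0.3939] [0.0001 0.0004 0.0004] rows 1.9
```

```bash
python3 -m pendant '[[0.259,-0.003,0.05,0,0,0,-1],[0.259,-0.003,0.1,0,0,0,-1],[0.259,-0.003,0.25,0,0,0,-1],[0.259,-0.003,0.35,0,0,0,-1],[0.259,-0.003,0.394,0,0,0,-1],[0.259,-0.003,0.394,0,0,0,-1],[0.259,-0.003,0.394,0,0,0,-1]]'; python3 -m pendant '[[0,0,0,0,0,0,1],[0,0,0,0,0,0,1],[0,0,0,0,0,0,1],[0,0,0,0,0,0,1],[0,0,0,0,0,0,1],[0,0,0,0,0,0,1]]'
```

```text
time_s: 7.45
position: [0.5306, -0.0132, 0.1922]
tcp_rot: [[-0.174, 0.985, 0.001], [0.985, 0.174, -0.0], [-0.0, 0.001, -1.0]]
force: [0.0, -0.9, 0.6]
opening: 1.0
grasp_force: 0.0
time_s: 8.05
position: [0.5302, -0.0122, 0.1921]
tcp_rot: [[-0.175, 0.985, 0.0], [0.985, 0.175, -0.0], [-0.0, 0.0, -1.0]]
force: [-0.9, 1.3, 1.6]
opening: 0.634
grasp_force: 30.0
```

```bash
python3 -m pendant '[[0,0,-0.05,0,0,0,1],[0,0,-0.15,0,0,0,1],[0,0,-0.3,0,0,0,1],[0,0,-0.45,0,0,0,1],[0,0,-0.55,0,0,0,1],[0,0,-0.55,0,0,0,1]]'; python3 - <<'E'
from h import *
im,d,P,st=cloud("wrist");save("w4.png",im)
Q=(P-st["position"])@st["tcp_rot"]
m=(d>0)&(np.abs(Q[...,0])<.035)&(np.abs(Q[...,1])<.027)&(Q[...,2]>.045)&(Q[...,2]<.075)
q=Q[m];print(len(q),q.min(0),q.max(0),np.median(q,0))
c=np.polyfit if 0 else np.linalg.lstsq(np.c_[q[:,:2],np.ones(len(q))],q[:,2],rcond=None)[0];print("plane",c)
(x,y),r=cv2.minEnclosingCircle((q[:,:2]*1000).astype(np.float32));print(x,y,r)
print(st["joint_positions"].round(1))
# targets
a=np.radians(68.1);t=np.radians(30);pz=np.array([np.sin(t)*np.cos(a),np.sin(t)*np.sin(a),np.cos(t)])
y=np.array([np.cos(a-np.pi/2),np.sin(a-np.pi/2),0]);R=np.stack([np.cross(y,-pz),y,-pz],1)
O=np.array([.5023,-.3328,.0867]);p=O+pz*(.085+.061);print("pre",p,R.round(3))
plan(p,R)
E
```

```text
time_s: 8.65
position: [0.5316, -0.0125, 0.3052]
tcp_rot: [[-0.175, 0.985, 0.007], [0.985, 0.175, -0.002], [-0.003, 0.007, -1.0]]
force: [0.2, 0.0, -0.4]
opening: 0.631
grasp_force: 30.0
4074 [-0.02840172 -0.02699773  0.0451529 ] [0.02694975 0.02699916 0.06822051] [ 0.00997068 -0.00021995  0.05708231]
plane [ 0.01443065 -0.00060961  0.05713473]
-0.9113627076148987 0.5965854525566101 28.81206512451172
[-13.4  22.   94.8   0.   62.8 -23.5]
pre [ 0.52952811 -0.26506795  0.21313971] [[ 0.323  0.928 -0.186]
 [ 0.804 -0.373 -0.464]
 [-0.5    0.    -0.866]]
call 0 [-1.     -0.1831  0.3636] [ 0.0383 -0.1304  0.1394] rows 4.3
call 1 [-0.1815  0.0679  0.1766] [ 0.0093 -0.0317  0.0338] rows 1.0
```

View pics/w4.png

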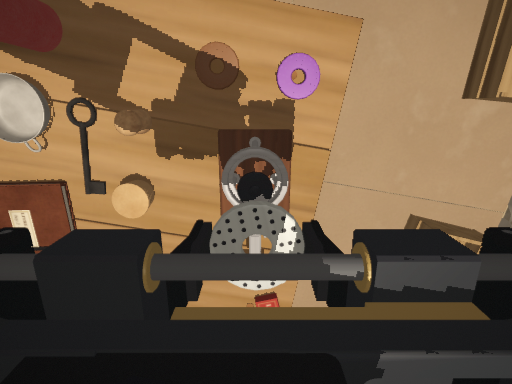

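Disc is held flat at tool z≈61 mm, centred to about 0.7 mm. The hole shows at (258,243). Moving to the pre-hang pose on the peg axis.

```bash
python3 -m pendant '[[-1,-0.183,0.364,0.038,-0.13,0.139,1],[-1,-0.183,0.364,0.038,-0.13,0.139,1],[-1,-0.183,0.364,0.038,-0.13,0.139,1],[-1,-0.183,0.364,0.038,-0.13,0.139,1],[-1,-0.183,0.364,0.038,-0.13,0.139,1],[-1,-0.183,0.364,0.038,-0.13,0.139,1],[-1,-0.183,0.364,0.038,-0.13,0.139,1]]'; cat > tgt.py <<'E'
from h import *
a=np.radians(68.1);t=np.radians(30);pz=np.array([np.sin(t)*np.cos(a),np.sin(t)*np.sin(a),np.cos(t)])
y=np.array([np.cos(a-np.pi/2),np.sin(a-np.pi/2),0]);R=np.stack([np.cross(y,-pz),y,-pz],1)
O=np.array([.5023,-.3328,.0867])
def tcp(s): return O+pz*(s+.061)+R[:,0]*.0007
E
python3 - <<'E'
from tgt import *
plan(tcp(.085),R);print(readout.read_state()["joint_positions"].round(1))
E
```

```text
time_s: 9.4
position: [0.5283, -0.2147, 0.2284]
tcp_rot: [[0.235, 0.963, -0.134], [0.883, -0.269, -0.385], [-0.407, -0.028, -0.913]]
force: [0.2, 1.5, -0.8]
opening: 0.632
grasp_force: 30.0
call 0 [-0.1862  0.076   0.1661] [ 0.0079 -0.0327  0.035 ] rows 1.0
[-23.6  32.6  94.1 -29.7  55.1   9.3]
```

```bash
python3 -m pendant '[[-0.186,0.076,0.166,0.008,-0.033,0.035,1],[-0.186,0.076,0.166,0.008,-0.033,0.035,1],[-0.186,0.076,0.166,0.008,-0.033,0.035,1],[-0.186,0.076,0.166,0.008,-0.033,0.035,1],[-0.186,0.076,0.166,0.008,-0.033,0.035,1]]'
python3 - <<'E'
from tgt import *
plan(tcp(.085),R)
im,d,P,st=cloud("wrist");save("w5.png",im)
print("peg in tool", (O-st["position"])@st["tcp_rot"])
plan(tcp(.005),R)
E
```

```text
time_s: 9.9
position: [0.5306, -0.2641, 0.2145]
tcp_rot: [[0.323, 0.928, -0.184], [0.802, -0.372, -0.467], [-0.502, 0.003, -0.865]]
force: [0.6, 0.3, -0.1]
opening: 0.634
grasp_force: 30.0
call 0 [ 0.0016 -0.0031  0.0092] [ 0.0011  0.0007 -0.0001] rows 0.0
peg in tool [-8.44088961e-05 -1.11360947e-03  1.47842943e-01]
call 0 [ 0.0028 -0.0047  0.4086] [ 0.001   0.0007 -0.0001] rows 1.6
```

View pics/w5.png

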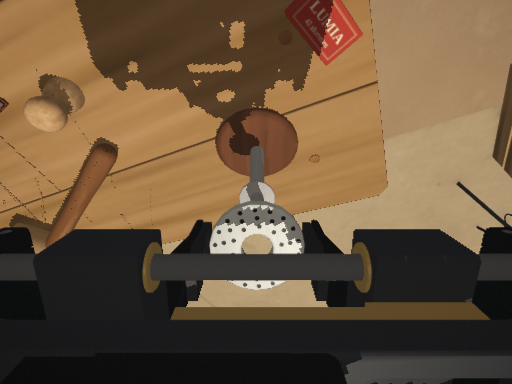

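The disc's hole (257,245) lines up sideways with the collar and post (258,190). I'll slide it on slowly along the axis.

```bash
python3 -m pendant '[[0.002,-0.004,0.05,0.001,0.0007,0,1],[0.002,-0.004,0.1,0.001,0.0007,0,1],[0.002,-0.004,0.15,0.001,0.0007,0,1],[0.002,-0.004,0.2,0.001,0.0007,0,1],[0.002,-0.004,0.25,0.001,0.0007,0,1],[0.002,-0.004,0.25,0.001,0.0007,0,1]]'
python3 - <<'E'
from tgt import *
st=readout.read_state();print(st["force"]@st["tcp_rot"],(O-st["position"])@st["tcp_rot"])
plan(tcp(.005),R)
E
```

```text
time_s: 10.55
position: [0.5194, -0.2885, 0.1683]
tcp_rot: [[0.324, 0.927, -0.191], [0.803, -0.376, -0.462], [-0.5, -0.004, -0.866]]
force: [0.0, 0.6, -0.7]
opening: 0.635
grasp_force: 30.0
[ 0.85107195 -0.23564594  0.27590351] [-0.00026323  0.00112449  0.09441101]
call 0 [0.0021 0.004  0.1421] [-0.0015  0.0001 -0.0002] rows 0.6
```

```bash
python3 -m pendant '[[0.001,0.001,0.04,0,0,0,1],[0.001,0.001,0.08,0,0,0,1],[0.001,0.001,0.11,0,0,0,1],[0.001,0.001,0.13,0,0,0,1],[0.001,0.001,0.14,0,0,0,1],[0.001,0.001,0.142,0,0,0,1],[0.001,0.001,0.142,0,0,0,1]]'
python3 - <<'E'
from tgt import *
st=readout.read_state();print(st["force"]@st["tcp_rot"],(O-st["position"])@st["tcp_rot"])
E
```

```text
time_s: 11.25
position: [0.5155, -0.3011, 0.1456]
tcp_rot: [[0.324, 0.927, -0.188], [0.803, -0.375, -0.464], [-0.501, -0.0, -0.866]]
force: [-0.0, -0.1, -0.6]
opening: 0.63
grasp_force: 30.0
[0.19609668 0.00535777 0.56632708] [-0.00021753 -0.00037388  0.06813719]
```

```bash
python3 -m pendant '[[0,0,0.005,0,0,0,1],[0,0,0.01,0,0,0,1],[0,0,0.015,0,0,0,1],[0,0,0.015,0,0,0,1]]'; python3 -m pendant '[[0,0,0,0,0,0,-1],[0,0,0,0,0,0,-1],[0,0,0,0,0,0,-1],[0,0,0,0,0,0,-1],[0,0,0,0,0,0,-1]]'
python3 - <<'E'
from tgt import *
im,d,P,st=cloud("wrist")
Q=(P-st["position"])@st["tcp_rot"]
m=(d>0)&(np.abs(Q[...,0])<.035)&(np.abs(Q[...,1])<.027)&(Q[...,2]>.045)&(Q[...,2]<.075)
q=Q[m];q=q[np.hypot(q[:,0],q[:,1])>.014];print("disc surface s above collar",(O-st["position"])@st["tcp_rot"],np.median(q,0),len(q),q.min(0),q.max(0))
print(np.linalg.lstsq(np.c_[q[:,:2],np.ones(len(q))],q[:,2],rcond=None)[0])
E
```

```text
time_s: 11.65
position: [0.5148, -0.3025, 0.1428]
tcp_rot: [[0.324, 0.927, -0.188], [0.803, -0.375, -0.464], [-0.501, -0.001, -0.866]]
force: [0.3, 0.3, -1.3]
opening: 0.633
grasp_force: 30.0
time_s: 12.15
position: [0.5149, -0.3025, 0.1429]
tcp_rot: [[0.324, 0.927, -0.188], [0.803, -0.375, -0.464], [-0.501, -0.0, -0.866]]
force: [-1.2, 0.4, 0.1]
opening: 0.964
grasp_force: 0.0
disc surface s above collar [-0.00022901 -0.00031217  0.06509235] [ 0.01348615 -0.00235311  0.05705109] 3111 [-0.02762416 -0.02698806  0.05486759] [0.02704716 0.02682901 0.06399329]
[ 0.02347996 -0.00024941  0.05698433]
```

Disc is home: its top face is 8 mm above the collar. Retracting.

```bash
python3 -m pendant '[[0,0,-0.1,0,0,0,-1],[0,0,-0.25,0,0,0,-1],[0,0,-0.45,0,0,0,-1],[0,0,-0.65,0,0,0,-1],[0,0,-0.65,0,0,0,-1],[0,0,-0.65,0,0,0,-1]]'
python3 - <<'E'
from fit import *
im,d,P,st=cloud("wrist");save("w6.png",im)
plan([.5303,-.0132,.235],down(10))
E
```

```text
time_s: 12.8
position: [0.5397, -0.2418, 0.2563]
tcp_rot: [[0.324, 0.928, -0.186], [0.803, -0.374, -0.465], [-0.501, 0.001, -0.866]]
force: [-0.7, -0.2, -0.5]
opening: 1.006
grasp_force: 0.0
call 0 [ 0.955  -0.4677 -0.4357] [-0.047   0.1623 -0.1735] rows 5.1
```

View pics/w6.png

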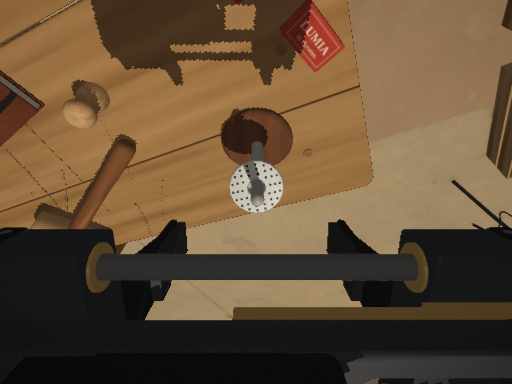

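The disc hangs on the peg at (257,187). Next is pushing the plunger down with closed fingers.

```bash
python3 -m pendant '[[0.955,-0.468,-0.436,-0.047,0.162,-0.174,-1],[0.955,-0.468,-0.436,-0.047,0.162,-0.174,1],[0.955,-0.468,-0.436,-0.047,0.162,-0.174,1],[0.955,-0.468,-0.436,-0.047,0.162,-0.174,1],[0.955,-0.468,-0.436,-0.047,0.162,-0.174,1],[0.955,-0.468,-0.436,-0.047,0.162,-0.174,1],[0.955,-0.468,-0.436,-0.047,0.162,-0.174,1],[0.955,-0.468,-0.436,-0.047,0.162,-0.174,1]]'
python3 - <<'E'
from h import *
plan([.5303,-.0132,.21],down(10))
E
```

```text
time_s: 13.65
position: [0.5309, -0.0147, 0.2347]
tcp_rot: [[-0.173, 0.985, -0.001], [0.985, 0.173, -0.003], [-0.002, -0.001, -1.0]]
force: [-0.4, 0.5, 0.6]
opening: 0.45
grasp_force: 0.0
call 0 [ 0.0081 -0.0013  0.1233] [-0.0004  0.0007 -0.0003] rows 0.5
```

```bash
python3 -m pendant '[[0.008,-0.001,0,0,0,0,1],[0.008,-0.001,0,0,0,0,1],[0.008,-0.001,0,0,0,0,1],[0.008,-0.001,0,0,0,0,1],[0.008,-0.001,0.1,0,0,0,1],[0.008,-0.001,0.15,0,0,0,1]]'; python3 -m pendant '[[0,0,0.05,0,0,0,1],[0,0,0.1,0,0,0,1],[0,0,0.15,0,0,0,1],[0,0,0.2,0,0,0,1],[0,0,0.23,0,0,0,1],[0,0,0.25,0,0,0,1],[0,0,0.26,0,0,0,1],[0,0,0.26,0,0,0,1]]'
```

```text
time_s: 14.25
position: [0.5299, -0.0118, 0.2046]
tcp_rot: [[-0.175, 0.985, -0.001], [0.985, 0.175, -0.001], [-0.001, -0.001, -1.0]]
force: [-0.5, -0.2, 0.3]
opening: 0.013
grasp_force: 0.0
time_s: 15.05
position: [0.5302, -0.0118, 0.1558]
tcp_rot: [[-0.176, 0.984, 0.0], [0.984, 0.176, -0.002], [-0.002, 0.0, -1.0]]
force: [-5.4, 1.0, 20.2]
opening: 0.005
grasp_force: 10.3
```

```bash
python3 -m pendant '[[0,0,0,0,0,0,1],[0,0,0,0,0,0,1],[0,0,0,0,0,0,1],[0,0,-0.1,0,0,0,1],[0,0,-0.3,0,0,0,1],[0,0,-0.55,0,0,0,1],[0,0,-0.7,0,0,0,1]]'; python3 -m pendant '[[0.3,-1,-0.2,0,0,0,1],[0.3,-1,-0.2,0,0,0,1],[0.3,-1,-0.2,0,0,0,1],[0.3,-1,-0.2,0,0,0,1],[0.3,-1,-0.2,0,0,0,1],[0.3,-1,-0.2,0,0,0,1],[0.3,-1,-0.2,0,0,0,1]]'
python3 - <<'E'
from tgt import *
for c in("top","scene"):
    im,d,P,st=cloud(c);i=im.astype(int)
    m=(d>0)&(i[...,0]>150)&(i[...,1]<90)&(i[...,2]<90)&(np.hypot(P[...,0]-.557,P[...,1]+.166)<.05)&(P[...,2]>.02)
    print(c,"paddle",m.sum(),P[m].mean(0) if m.any() else None)
    w=P-O;s=w@pz;r=np.linalg.norm(w-s[...,None]*pz,axis=-1)
    k=(d>0)&(r>.012)&(r<.027)&(np.abs(s)<.02);print("disc top s",k.sum(),np.percentile(s[k],[10,50,90]) if k.any() else None)
    save("end_%s.png"%c,im[90:330,100:420])
E
```

```text
time_s: 15.75
position: [0.5313, -0.0119, 0.2965]
tcp_rot: [[-0.175, 0.985, 0.004], [0.985, 0.175, -0.002], [-0.003, 0.004, -1.0]]
force: [0.4, -0.3, -0.6]
opening: 0.006
grasp_force: 0.0
time_s: 16.45
position: [0.3245, 0.0118, 0.3338]
tcp_rot: [[-0.175, 0.985, 0.003], [0.985, 0.175, -0.002], [-0.003, 0.003, -1.0]]
force: [0.6, 0.2, -0.4]
opening: 0.003
grasp_force: 0.0
top paddle 212 [ 0.55647739 -0.16713605  0.09273995]
disc top s 264 [0.0049819  0.00735235 0.00995803]
scene paddle 0 None
disc top s 284 [0.0038981  0.00728989 0.00951651]
```

View pics/end_scene.png

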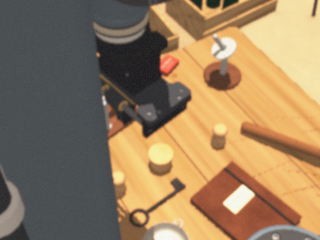

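The disc sits square on the peg at (222,47) in the crop, the corks and bung are standing, and the paddle is back at its starting height. I'll open the gripper and hand in.

```bash
python3 -m pendant '[[0,0,0,0,0,0,0],[0,0,0,0,0,0,0],[0,0,0,0,0,0,0],[0,0,0,0,0,0,0],[0,0,0,0,0,0,0]]'; python3 -c "
from rig import bot
print(bot.hand_in())"
```

```text
time_s: 17.05
position: [0.3229, 0.0123, 0.3332]
tcp_rot: [[-0.175, 0.985, 0.0], [0.985, 0.175, -0.001], [-0.001, -0.0, -1.0]]
force: [0.0, 0.3, 0.6]
opening: 0.373
grasp_force: 0.0
the job is handed in; nothing more can be done
None
```

The job is handed in after about 17 s of the 64 s; no verdict came back, but my last camera check before hand-in showed the strainer disc hanging home on the peg, the plunger fully down, the corks and bung standing, and the gripper was then opened clear of everything.

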